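# Fish the push stick out of the saw's dust tray

### The job

The orange push stick has dropped through the gap between the two clear covers of the saw's dust tray and is longer than that gap; a red block takes up the room under one cover, so find the side where the stick can slide further under, tip its other end up through the gap and draw it out slantwise. The covers are brittle and fixed, so force nothing against them, and leave the saw blade, the green bracket with the lever, the black insert plate and the wood offcut where they are. Finish while still holding the stick in the gripper, still, with every part of it at least 40 mm above the covers: do not put it down or let go.

Things in the scene. Friction and masses are not known exactly. Their poses are not given: they have to be found in the camera images.
- tray: Fixed shallow tray, grey floor, green walls, 142 x 416 x 63 mm over all, long along its own y axis. Origin: centre of its underside, on the bench (z = 0). Floor top 8 mm above the origin; inside own x -63 to 63 mm, own y -200 to 200 mm, walls 8 mm thick, up to 63 mm high. Two clear covers close its ends; the open gap between them is own y -82 to 82 mm, full inside width
- cover_left: Rigid clear cover fixed over the tray's +y end, 126 x 126 x 5 mm: underside 58 mm, top 63 mm above the bench (screw heads 3 mm more). Origin: centre of its underside, at tray own y = +145 mm; the edge at the gap is a dark strip 12 mm wide, at tray own y = +82 mm
- cover_right: The same cover over the tray's -y end; its origin at tray own y = -145 mm, its dark edge at the gap at -82 mm
- stop: Red block (pinkish through the cover) fixed to the tray floor under one of the two clear covers, either of them, 116 x 70 x 44 mm (tray x, y, z); origin at the centre of its underside, at tray own y = +163 or -163 mm, so its inner face is 128 mm from the tray's middle. The stick cannot slide past it
- bay: Two white strips 5 x 70 x 30 mm against the tray's side walls, 115 mm apart, under the other cover; origin midway between them on the floor. The floor between them is free up to the tray's end wall
- stick: Loose orange push stick, a straight bar 20 x 240 x 16 mm (own x, y, z), 75 to 155 g, two black bands 90 mm either side of its middle. Origin: centre of its underside. It lies flat on the tray floor along the tray's y axis (within 0.05 rad and about 12 mm of its middle line), its two ends under the two covers, about 38 mm each
- end_a (a point): Centre of the stick's end face at its own +y (120 mm from the middle)
- end_b (a point): Centre of the stick's end face at its own -y
- blade: Bystander: steel circular saw blade about 185 mm across, 3 mm thick, flat on the bench on the robot's right. Origin: underside centre
- bracket: Bystander: sage-green sheet-metal bracket 124 x 130 mm with two 36 mm flanges and a black clamp lever, 53 mm high, on the robot's left. Origin: underside centre
- insert: Bystander: black throat insert plate 70 x 260 x 8 mm, flat on the bench beyond the tray. Origin: underside centre
- offcut: Bystander: pale wood offcut 60 x 110 x 30 mm beyond the tray. Origin: underside centre
Mind the look-alikes: they are no part of the job. What is meant by the stick is not pink or turquoise, and is the smaller of those in its own colour.

How it is judged:
On the way:
1. one end of the stick stands up out of the gap while the other is still under a cover (((height (world z) of end_a above 0.075 m and height (world z) of end_b below 0.055 m) or (height (world z) of end_b above 0.075 m and height (world z) of end_a below 0.055 m))).
At the end, for the whole second after the job is handed in: The stick is gripped by the fingers (over 2 N) and nothing else carries it, it is still (under 30 mm/s), the centres of both its ends are more than 105 mm above the bench (42 mm above the covers), and each bystander is within 20 mm of where it began (height (world z) of each of end_a, end_b above 0.105 m and contact force between stick and the fingers above 2 N and contact force between stick and tray below 0.3 N and linear speed of stick below 0.03 m/s and not (distance of blade from where it was at the start of the episode above 0.02 m) and not (distance of bracket from where it was at the start of the episode above 0.02 m) and not (distance of insert from where it was at the start of the episode above 0.02 m) and not (distance of offcut from where it was at the start of the episode above 0.02 m)); the arm keeps its last pose, push and grip.
It fails at once if a brittle clear cover is pressed with more than 40 N (contact force between any of stick, the arm, the fingers and cover_left above 40 N or contact force between any of stick, the arm, the fingers and cover_right above 40 N).
It fails at once if a bystander is moved more than 20 mm (distance of any of blade, bracket, insert, offcut from where it was at the start of the episode above 0.02 m).
It also fails if it takes over 38 s, if anything falls off the work surface, if the arm or the gripper's body presses on something with over 40 N, if the wrist force passes 120 N, or if a joint passes its speed limit or range.

### The arm

A 7-joint arm with a two-finger parallel gripper is mounted at the origin on the work surface. World frame = base frame: x ahead of the robot, y to its left, z up, the work surface at z = 0. Lengths are in m, angles in rad, forces in N, time in s.
With the tool pointing down it reaches from about 0.425 to 0.8 m from the base axis. Payload 8.3 kg.
Tool frame: the origin (TCP) lies midway between the tips of the shut fingers; the grasp point (between the pads) lies 19 mm behind it; z points along the fingers, y is the line along which they close (so a half turn about z gives the same grasp; the last joint's range is limited). The gripper opens to 85 mm and grips with 20 to 120 N. Pads are 22 mm wide; open, the fingers measure 114 mm over their backs; the gripper's body (76 mm by 85 mm) begins 54 mm behind the grasp point. The pads swing forward as they close: fully open they stand 13 mm farther back than shut.
Start: joints at [-1.263, 0.383, 0.016, 1.37, -0.006, 1.388, -0.046], TCP at [0.226, 0.583, 0.231] pointing down, gripper open.
Joint ranges: [-2.95, 2.95], [-0.25, 2.06], [-1.52, 1.56], [0.18, 2.33], [-1.44, 4.58], [0.02, 2.06], [-3.01, 3.01]. Speed limits (rad/s): [2.39, 2.39, 3.01, 3.01, 3.14, 3.14, 3.14].

### API

Orientations are given as a rotation vector (axis times angle).
In Python, from station import sense, camera, job_done, spot_in gives the robot as it stands.
- The arm moves only by the tool move_arm, never from a script. Its argument "series" is a list of rows, each an object with "offset": the shift along the tool's x, y, z in cm, a list of three; "dr": the turn, a rotation vector about the tool's x, y, z in rad, a list of three. In form: [{"offset": [dx, dy, dz], "dr": [wx, wy, wz]}, ...]. A call has 1 to 12 rows; each row shifts and turns the commanded pose from where the row before left it, along the tool's axes as they then stand; what a row does not reach is not made up. A row lasts 1/12 s, in which the tool goes at most 41.7 mm and 7.16 degrees, less where a joint would pass 70% of its speed; a pose out of reach is approached as far as the arm can. A call is refused whole if a number of a shift passes 4.17 or a number of a turn 0.125, either way. A call with a gripper value outside its range is refused whole. "claw" is the closure, from -1 (fully open) to 1 (shut), so that 0 is half open, set as the call begins (left out, the last holds). The fingers move at their own pace and stop on an object; "squeeze" is the grip in N (left out, the last holds). Time passes only in rows, so rows that do not move let the fingers close. It gives the time, the measured TCP pose, the force, the opening and the grip force at its end, in the units of the state.
- sense(): the state, without advancing time (a new reading comes with each control period).
- camera(name): name is "side" or "top" or "wrist"; returns a dict with "frame" (420x560x3 uint8, red, green, blue), "depth" (420x560 float32, m along the optical axis (not along the pixel's ray), 0 where there is no reading), "K" (3x3 intrinsics, pixels), "cam_to_world" (4x4, takes a point from camera to world coordinates); the wrist camera has in their place "hand_eye" (4x4, takes a point from camera to tool coordinates, whose origin is the TCP and whose axes are the flange's). Camera axes: x right, y up, looking along -z (the intrinsics and any distortion apply to the point x, -y, -z); pixel columns grow to the right and rows downward; lengths in m; the calibration is good to about 2 mm. A picture is of the moment at which its call begins: read the wrist's pose just before it.
- job_done(): hands the job in; it is judged then, once.
Trained networks look in a picture, given as the dict that the camera call returned (one of the last four; its "shot" number tells which), for a name from the list of things; names that differ only in an ending like _2 or _b are one class to them, and where a whole thing is asked for, a point or a joint stands for the part that bears it (a point fixed in the world has none). Each returns a list of dicts, best first, with "conf" (0 to 1); they miss things now and then, are a little off and sometimes report something else, mostly with a low value. They report only what shows in the picture. A call takes as long as a camera call. They do not tell look-alikes from the thing itself.
- spot_in(picture, thing): "bbox" ([left, top, right, bottom] in pixels, round what is visible of it).
The state is a dict: "clock": time; "q": joint angles; "joint_velocities": joint speeds; "joint_torque": joint torques, N m; "eef_pos": TCP position; "eef_rot": TCP orientation; "contact_force": force on the tool from outside, world axes, zero at the start; "wrist_torque": the same for the moment, N m; "grip_width": finger opening in m; "grasp_force": force on a finger pad.
Only numpy, scipy, OpenCV 4.12 (cv2) and the standard library are available. Lean on these libraries where they do the work, as an engineer would, in place of code of your own. Each camera call takes 0.05 s, during which the arm holds its last target. There are 200 camera calls.

## Working session

There is one attempt and no reset: what is moved stays moved. The work goes in short steps, Python scripts to look and compute and a tool call to move; the robot and the scene stay as the last step left them, time stands still between calls to the robot, and variables do not carry over. Pictures are saved under pics/ and viewed, at most 10 in all, crops included, and the job is handed in when it is done.

Besides the shell and the picture viewer there is one more tool, called after ">>>" as name(argument=value, ...), one argument or row to a line, values as JSON. move_arm: Moves the arm, as the interface text tells. Its arguments: {"type":"object","properties":{"series":{"type":"array","items":{"type":"object","properties":{"offset":{"type":"array","items":{"type":"number"}},"dr":{"type":"array","items":{"type":"number"}}}}},"claw":{"type":"number"},"squeeze":{"type":"number"}},"required":["series"]}

```bash
mkdir -p pics; ls; python3 - <<'E'
from station import sense,camera,spot_in
import cv2,numpy as np,pickle
s=sense();print({k:np.round(v,3) for k,v in s.items()})
P={}
for n in ["top","side"]:
    p=camera(n);P[n]=p
    cv2.imwrite(f"pics/{n}0.png",p["frame"][:,:,::-1])
    for t in ["stick","stop","bay","tray","cover_left","cover_right"]:
        print(n,t,[(np.round(d["bbox"]).astype(int).tolist(),round(d["conf"],2)) for d in spot_in(p,t)[:3]])
pickle.dump(P,open("p0.pkl","wb"))
E
```

```text
pics
{'clock': np.float64(0.0), 'q': array([-1.263,  0.384,  0.016,  1.371, -0.006,  1.388, -0.047]), 'joint_velocities': array([-0.002,  0.001,  0.001,  0.   ,  0.001, -0.   , -0.   ]), 'joint_torque': array([ 1.0000e-03, -6.2761e+01,  8.4500e-01, -3.7183e+01,  1.7000e-02,
        1.4000e-02,  0.0000e+00]), 'eef_pos': array([0.226, 0.582, 0.23 ]), 'eef_rot': array([-5.790e-01, -3.087e+00,  3.000e-03]), 'contact_force': array([ 0.009, -0.475, -0.7  ]), 'wrist_torque': array([-0.002, -0.014, -0.033]), 'grasp_force': np.float64(0.0), 'grip_width': np.float64(0.086)}
top stick [([196, 245, 208, 344], 0.94), ([236, 197, 290, 205], 0.85), ([89, 236, 117, 308], 0.83)]
top stop [([118, 179, 170, 221], 0.23)]
top bay [([289, 178, 333, 227], 0.74)]
top tray [([196, 172, 331, 230], 0.77)]
top cover_left [([196, 177, 240, 218], 0.8)]
top cover_right [([293, 180, 331, 226], 0.79)]
side stick [([164, 189, 252, 203], 0.92), ([200, 251, 215, 317], 0.91), ([294, 201, 303, 227], 0.62)]
side stop [([277, 196, 314, 206], 0.58), ([275, 181, 316, 199], 0.5), ([272, 343, 361, 418], 0.48)]
side bay []
side tray [([271, 177, 319, 272], 0.92)]
side cover_left [([275, 178, 317, 196], 0.62), ([339, 200, 375, 246], 0.53), ([275, 198, 311, 205], 0.15)]
side cover_right [([290, 201, 302, 225], 0.74), ([273, 224, 318, 255], 0.73)]
```

View pics/top0.png

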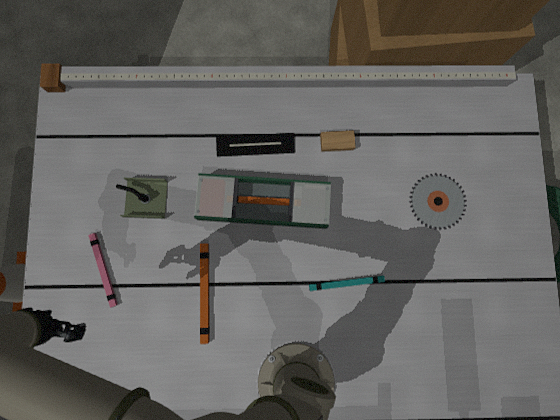

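View pics/side0.png

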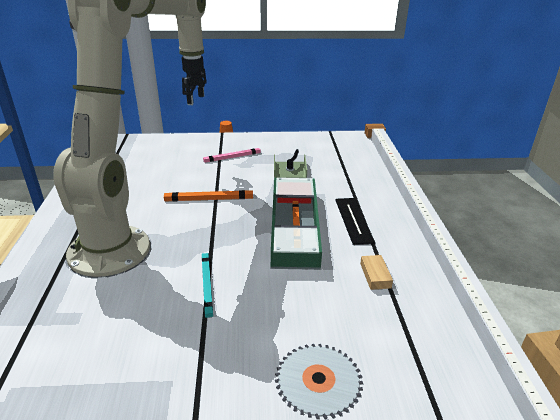

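Top view: the candidates are the orange bar in the tray gap (263,200), a larger orange bar on the bench (205,294), a pink bar (103,270) and a turquoise bar (346,283). I choose (263,200), the smaller orange one, inside the tray. In the side view, red shows under the far (+y) cover at (296,199), so the stop is on the robot's left and the stick should slide to the right (-y).

```bash
cat > h.py <<'E'
import numpy as np
from scipy.spatial.transform import Rotation as R
def pts(p,mask=None,T=None):
    T=p["cam_to_world"] if T is None else T
    d=p["depth"];K=p["K"];v,u=np.nonzero((d>0) if mask is None else mask&(d>0));z=d[v,u]
    c=np.c_[(u-K[0,2])/K[0,0]*z,-(v-K[1,2])/K[1,1]*z,-z,np.ones_like(z)]
    return (c@np.asarray(T).T)[:,:3],u,v
E
python3 - <<'E'
import pickle,cv2,numpy as np
from h import *
P=pickle.load(open("p0.pkl","rb"));p=P["top"]
print([k for k in p])
hsv=cv2.cvtColor(p["frame"],cv2.COLOR_RGB2HSV)
box=np.zeros(hsv.shape[:2],bool);box[168:234,190:336]=1
H,S,V=hsv[...,0],hsv[...,1],hsv[...,2]
o=box&(H>5)&(H<18)&(S>150)
X,u,v=pts(p,o);print("orange",len(X),X.min(0).round(3),X.max(0).round(3),np.median(X,0).round(3))
b=np.polyfit(X[:,1],X[:,0],1);print("stick fit x=a*y+b",b)
X,u,v=pts(p,box); k=(X[:,2]>.05)&(X[:,2]<.075)
r=cv2.minAreaRect((X[k][:,:2]*1000).astype(np.float32));print("tray rect",r,cv2.boxPoints(r))
g=box&(H>60)&(H<95)&(S>80);X,u,v=pts(p,g);print("green",len(X),cv2.minAreaRect((X[X[:,2]>.05][:,:2]*1000).astype(np.float32)))
a=cv2.resize(p["frame"][165:240,185:345],None,fx=4.5,fy=4.5,interpolation=2)
q=P["side"]; c=cv2.resize(q["frame"][165:285,250:340],None,fx=2.5,fy=2.5,interpolation=2)
out=np.zeros((a.shape[0]+c.shape[0]-60,720,3),np.uint8) if 0 else np.zeros((600,720,3),np.uint8)
out[:a.shape[0]]=a[:,:720]; hh=min(c.shape[0],600-a.shape[0]);out[a.shape[0]:a.shape[0]+hh,:c.shape[1]]=c[:hh]
cv2.imwrite("pics/crop0.png",out[:,:,::-1])
E
```

```text
['frame', 'depth', 'K', 'cam_to_world', 'shot']
orange 339 [0.55  0.013 0.004] [0.583 0.18  0.032] [0.566 0.097 0.023]
stick fit x=a*y+b [0.06259952 0.55946457]
tray rect ((560.2423706054688, 96.59031677246094), (417.8085632324219, 143.59568786621094), 85.39672088623047) [[ 471.9103  -105.8779 ]
 [ 615.0428  -117.40231]
 [ 648.57446  299.05853]
 [ 505.44196  310.58295]]
green 804 ((560.2024536132812, 98.37513732910156), (410.57562255859375, 143.15077209472656), 85.56388092041016)
```

View pics/crop0.png

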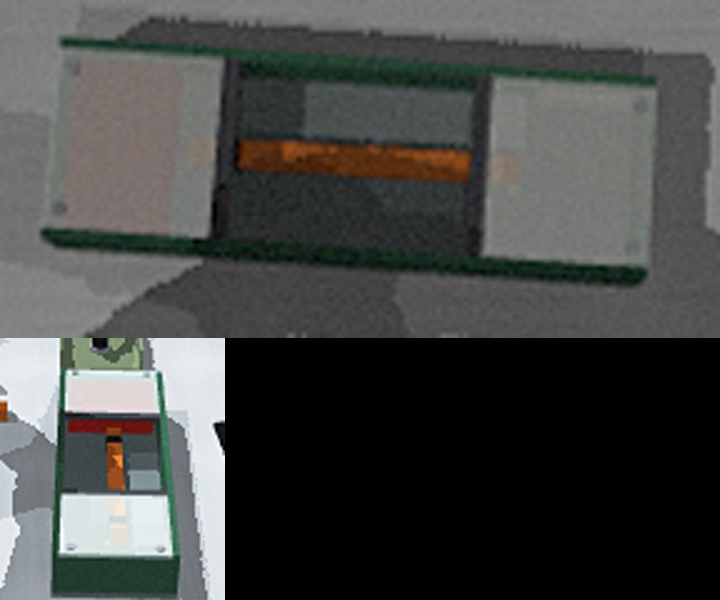

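The crop confirms it: the smaller orange bar lies in the gap with its ends faintly visible at (200,153) and (507,168). The pink stop is under the left cover at (125,145). Tray centre is about (0.560, 0.097), with its y axis along (0.080, 0.997). Now the moves to hover over the stick.

```bash
cat >> h.py <<'E'
def plan(goal_p,goal_R,s):
    Rc=R.from_rotvec(s["eef_rot"]);d=Rc.inv().apply(np.array(goal_p)-s["eef_pos"])*100
    w=(Rc.inv()*goal_R).as_rotvec()
    print("tool offset cm",d.round(2),"rot",w.round(3),"world d",(np.array(goal_p)-s["eef_pos"]).round(3))
    return d,w
def down(yaw,sgn=1):
    # tool z down, tool y along +-(cos yaw, sin yaw)
    y=sgn*np.array([np.cos(yaw),np.sin(yaw),0]);z=np.array([0,0,-1.]);x=np.cross(y,z)
    return R.from_matrix(np.c_[x,y,z])
E
python3 - <<'E'
from h import *
from station import sense
s=sense();print(R.from_rotvec(s["eef_rot"]).as_matrix().round(3))
for g in (1,-1): plan([.569,.155,.17],down(-.065,g),s)
E
```

```text
[[-0.932  0.362 -0.   ]
 [ 0.362  0.932 -0.   ]
 [ 0.    -0.    -1.   ]]
tool offset cm [-47.42 -27.44   6.13] rot [-0.    -0.     1.265] world d [ 0.343 -0.428 -0.061]
tool offset cm [-47.42 -27.44   6.13] rot [ 0.    -0.    -1.877] world d [ 0.343 -0.428 -0.061]
```

>>> move_arm(
  series=[
    {"offset": [0, 0, 0], "dr": [0, 0, 0.115]},
    {"offset": [0, 0, 0], "dr": [0, 0, 0.115]},
    {"offset": [0, 0, 0], "dr": [0, 0, 0.115]},
    {"offset": [0, 0, 0], "dr": [0, 0, 0.115]},
    {"offset": [0, 0, 0], "dr": [0, 0, 0.115]},
    {"offset": [0, 0, 0], "dr": [0, 0, 0.115]},
    {"offset": [0, 0, 0], "dr": [0, 0, 0.115]},
    {"offset": [0, 0, 0], "dr": [0, 0, 0.115]},
    {"offset": [0, 0, 0], "dr": [0, 0, 0.115]},
    {"offset": [0, 0, 0], "dr": [0, 0, 0.115]},
    {"offset": [0, 0, 0], "dr": [0, 0, 0.115]},
  ],
  claw=0,
  squeeze=80,
)

```text
clock: 1.62
eef_pos: [0.2264, 0.5826, 0.2313]
eef_rot: [-2.298, -2.142, 0.0]
contact_force: [0.3, -0.1, -0.1]
grip_width: 0.0426
grasp_force: 0.0
```

>>> move_arm(
  series=[
    {"offset": [-2.0, 1.85, 0]},
    {"offset": [-2.0, 1.85, 0]},
    {"offset": [-2.0, 1.85, 0]},
    {"offset": [-2.0, 1.85, 0]},
    {"offset": [-2.0, 1.85, 0]},
    {"offset": [-2.0, 1.85, 0]},
    {"offset": [-2.0, 1.85, 0]},
    {"offset": [-2.0, 1.85, 0]},
    {"offset": [-2.0, 1.85, 0]},
    {"offset": [-2.0, 1.85, 0]},
  ],
)

```text
schema error: expected keys offset, dr
```

>>> move_arm(
  series=[
    {"offset": [-2.0, 1.85, 0.3]},
    {"offset": [-2.0, 1.85, 0.3]},
    {"offset": [-2.0, 1.85, 0.3]},
    {"offset": [-2.0, 1.85, 0.3]},
    {"offset": [-2.0, 1.85, 0.3]},
    {"offset": [-2.0, 1.85, 0.3]},
    {"offset": [-2.0, 1.85, 0.3]},
    {"offset": [-2.0, 1.85, 0.3]},
    {"offset": [-2.0, 1.85, 0.3]},
    {"offset": [-2.0, 1.85, 0.3]},
    {"offset": [0, 0, 0]},
    {"offset": [0, 0, 0]},
  ],
)

```text
schema error: expected keys offset, dr
```

>>> move_arm(
  series=[
    {"offset": [-2.0, 1.85, 0], "dr": [0, 0, 0]},
    {"offset": [-2.0, 1.85, 0], "dr": [0, 0, 0]},
    {"offset": [-2.0, 1.85, 0], "dr": [0, 0, 0]},
    {"offset": [-2.0, 1.85, 0], "dr": [0, 0, 0]},
    {"offset": [-2.0, 1.85, 0], "dr": [0, 0, 0]},
    {"offset": [-2.0, 1.85, 0], "dr": [0, 0, 0]},
    {"offset": [-2.0, 1.85, 0], "dr": [0, 0, 0]},
    {"offset": [-2.0, 1.85, 0], "dr": [0, 0, 0]},
    {"offset": [-2.0, 1.85, 0], "dr": [0, 0, 0]},
    {"offset": [-2.0, 1.85, 0], "dr": [0, 0, 0]},
  ],
)

```text
clock: 2.45
eef_pos: [0.3988, 0.3698, 0.2315]
eef_rot: [-2.292, -2.148, -0.001]
contact_force: [1.4, 0.2, -0.2]
grip_width: 0.0428
grasp_force: 0.0
```

>>> move_arm(
  series=[
    {"offset": [-2.0, 1.85, 0.3], "dr": [0, 0, 0]},
    {"offset": [-2.0, 1.85, 0.3], "dr": [0, 0, 0]},
    {"offset": [-2.0, 1.85, 0.3], "dr": [0, 0, 0]},
    {"offset": [-2.0, 1.85, 0.3], "dr": [0, 0, 0]},
    {"offset": [-2.0, 1.85, 0.3], "dr": [0, 0, 0]},
    {"offset": [-2.0, 1.85, 0.3], "dr": [0, 0, 0]},
    {"offset": [-2.0, 1.85, 0.3], "dr": [0, 0, 0]},
    {"offset": [-2.0, 1.85, 0.3], "dr": [0, 0, 0]},
    {"offset": [-2.0, 1.85, 0.3], "dr": [0, 0, 0]},
    {"offset": [-2.0, 1.85, 0.3], "dr": [0, 0, 0]},
    {"offset": [0, 0, 0], "dr": [0, 0, 0]},
    {"offset": [0, 0, 0], "dr": [0, 0, 0]},
  ],
)

```text
clock: 3.45
eef_pos: [0.5704, 0.1572, 0.2011]
eef_rot: [2.296, 2.143, -0.001]
contact_force: [-0.9, 0.4, -0.3]
grip_width: 0.0431
grasp_force: 0.0
```

```bash
python3 - <<'E'
from h import *
from station import sense,camera
import cv2
s=sense();p=camera("wrist")
cv2.imwrite("pics/w1.png",p["frame"][:,:,::-1])
T=np.eye(4);T[:3,:3]=R.from_rotvec(s["eef_rot"]).as_matrix();T[:3,3]=s["eef_pos"]
T=T@np.asarray(p["hand_eye"])
hsv=cv2.cvtColor(p["frame"],cv2.COLOR_RGB2HSV);H,S,V=[hsv[...,i] for i in range(3)]
X,u,v=pts(p,(H>3)&(H<20)&(S>140)&(V>40),T)
k=(abs(X[:,2]-.024)<.006)&(X[:,0]>.5)&(X[:,0]<.63);X=X[k]
print(len(X),X.min(0).round(3),X.max(0).round(3),np.median(X[:,2]).round(4))
# centre line from edges in y bins
ys=np.arange(.02,.18,.01);c=[]
for y in ys:
    q=X[abs(X[:,1]-y)<.005]
    if len(q)>20:
        lo,hi=np.percentile(q[:,0],[1,99]);c.append((y,(lo+hi)/2,hi-lo))
c=np.array(c);print(c.round(4));print(np.polyfit(c[:,0],c[:,1],1))
print(s["eef_pos"],s["q"].round(2));plan([.569,.155,.17],down(-.065),s)
X,u,v=pts(p,None,T)
k=(abs(X[:,2]-.0615)<.006);print("z60 pts",k.sum(),X[k].min(0),X[k].max(0))
E
```

```text
2235 [ 0.547 -0.014  0.02 ] [0.577 0.167 0.025] 0.0225
[[0.02   0.5577 0.0187]
 [0.03   0.5585 0.0185]
 [0.04   0.5592 0.0184]
 [0.05   0.5599 0.0182]
 [0.06   0.5612 0.0191]
 [0.07   0.5619 0.019 ]
 [0.08   0.5626 0.0189]
 [0.09   0.5633 0.0187]
 [0.1    0.564  0.0185]
 [0.11   0.5646 0.0184]
 [0.12   0.5648 0.0193]
 [0.13   0.5655 0.0191]
 [0.14   0.5662 0.019 ]
 [0.15   0.5669 0.0188]
 [0.16   0.5676 0.0185]]
[0.06959619 0.5566655 ]
[0.57041322 0.15715686 0.20107242] [-0.71  0.35  0.51  1.53 -0.17  1.3  -0.25]
tool offset cm [-0.22 -0.13  3.11] rot [-0.     0.001 -0.004] world d [-0.001 -0.002 -0.031]
z60 pts 32377 [ 0.48629081 -0.06169207  0.05550188] [0.64531291 0.30708183 0.06682438]
```

View pics/w1.png

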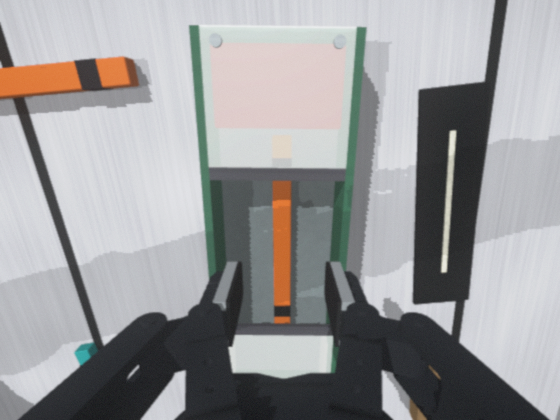

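The wrist view shows the stick between the fingers at (282,250), with the stop under the left cover at (277,85). I'm descending at world y≈0.150.

>>> move_arm(
  series=[
    {"offset": [-0.74, -0.29, 1.0], "dr": [0, 0, 0]},
    {"offset": [0, 0, 2.0], "dr": [0, 0, 0]},
    {"offset": [0, 0, 2.0], "dr": [0, 0, 0]},
    {"offset": [0, 0, 2.0], "dr": [0, 0, 0]},
    {"offset": [0, 0, 2.0], "dr": [0, 0, 0]},
    {"offset": [0, 0, 2.0], "dr": [0, 0, 0]},
    {"offset": [0, 0, 2.0], "dr": [0, 0, 0]},
    {"offset": [0, 0, 2.0], "dr": [0, 0, 0]},
    {"offset": [0, 0, 1.5], "dr": [0, 0, 0]},
    {"offset": [0, 0, 1.0], "dr": [0, 0, 0]},
    {"offset": [0, 0, 0.9], "dr": [0, 0, 0]},
    {"offset": [0, 0, 0.4], "dr": [0, 0, 0]},
  ],
)

```text
clock: 4.5
eef_pos: [0.5657, 0.1531, 0.0124]
eef_rot: [-2.29, -2.149, 0.001]
contact_force: [-0.1, 0.0, 0.5]
grip_width: 0.0428
grasp_force: 0.0
```

>>> move_arm(
  series=[
    {"offset": [0, 0, 0], "dr": [0, 0, 0]},
    {"offset": [0, 0, 0], "dr": [0, 0, 0]},
    {"offset": [0, 0, 0], "dr": [0, 0, 0]},
    {"offset": [0, 0, 0], "dr": [0, 0, 0]},
    {"offset": [0, 0, 0], "dr": [0, 0, 0]},
    {"offset": [0, 0, 0], "dr": [0, 0, 0]},
    {"offset": [0, 0, 0], "dr": [0, 0, 0]},
    {"offset": [0, 0, 0], "dr": [0, 0, 0]},
  ],
  claw=1,
  squeeze=80,
)

```text
clock: 5.17
eef_pos: [0.5669, 0.1524, 0.0142]
eef_rot: [2.292, 2.148, 0.002]
contact_force: [-0.5, -0.1, 7.0]
grip_width: 0.0176
grasp_force: 79.9
```

>>> move_arm(
  series=[
    {"offset": [0, 0, -0.2], "dr": [0, 0, 0]},
    {"offset": [-0.3, 0, -0.1], "dr": [0, 0, 0]},
    {"offset": [-0.7, 0, 0], "dr": [0, 0, 0]},
    {"offset": [-0.7, 0, 0], "dr": [0, 0, 0]},
    {"offset": [-0.7, 0, 0], "dr": [0, 0, 0]},
    {"offset": [-0.7, 0, 0], "dr": [0, 0, 0]},
    {"offset": [-0.7, 0, 0], "dr": [0, 0, 0]},
    {"offset": [-0.7, 0, 0], "dr": [0, 0, 0]},
    {"offset": [-0.7, 0, 0], "dr": [0, 0, 0]},
    {"offset": [-0.7, 0, 0], "dr": [0, 0, 0]},
    {"offset": [-0.7, 0, 0], "dr": [0, 0, 0]},
    {"offset": [0, 0, 0], "dr": [0, 0, 0]},
  ],
)

```text
clock: 6.17
eef_pos: [0.562, 0.084, 0.0163]
eef_rot: [2.294, 2.145, -0.001]
contact_force: [0.6, -0.1, -1.8]
grip_width: 0.0176
grasp_force: 79.0
```

```bash
python3 - <<'E'
from h import *
from station import sense,camera
import cv2
s=sense();print({k:np.round(s[k],4) for k in ("eef_pos","eef_rot","contact_force","wrist_torque","grip_width","grasp_force")})
p=camera("side");q=camera("wrist")
a=cv2.resize(p["frame"][160:285,240:350],None,fx=4,fy=4,interpolation=2)[:420]
cv2.imwrite("pics/s2.png",np.hstack([a,cv2.resize(q["frame"],(360,270)).repeat(1,0) if 0 else np.vstack([cv2.resize(q["frame"],(360,270)),np.zeros((150,360,3),np.uint8)])])[:,:,::-1])
E
```

```text
{'eef_pos': array([0.562 , 0.084 , 0.0163]), 'eef_rot': array([ 2.2944e+00,  2.1451e+00, -1.1000e-03]), 'contact_force': array([ 0.6226, -0.1117, -1.7631]), 'wrist_torque': array([ 0.0405, -0.0432,  0.0246]), 'grip_width': np.float64(0.0176), 'grasp_force': np.float64(79.014)}
```

View pics/s2.png

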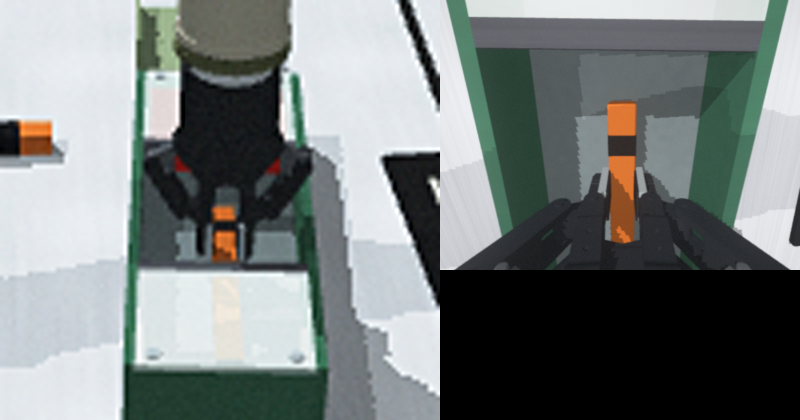

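The stick slid 68 mm to the right. Its left end, with the black band, is now clear inside the gap at (622,105) in the wrist inset. Next is tipping that end up.

>>> move_arm(
  series=[
    {"offset": [0, 0, -0.35], "dr": [0, 0.02, 0]},
    {"offset": [0, 0, -0.35], "dr": [0, 0.02, 0]},
    {"offset": [0, 0, -0.35], "dr": [0, 0.02, 0]},
    {"offset": [0, 0, -0.35], "dr": [0, 0.02, 0]},
    {"offset": [0, 0, -0.35], "dr": [0, 0.02, 0]},
    {"offset": [0, 0, -0.35], "dr": [0, 0.02, 0]},
    {"offset": [0, 0, -0.35], "dr": [0, 0.02, 0]},
    {"offset": [0, 0, -0.35], "dr": [0, 0.02, 0]},
    {"offset": [0, 0, -0.35], "dr": [0, 0.02, 0]},
    {"offset": [0, 0, 0], "dr": [0, 0, 0]},
  ],
)

```text
clock: 7.1
eef_pos: [0.5623, 0.0823, 0.0484]
eef_rot: [-2.2, -2.057, -0.201]
contact_force: [0.7, -0.5, -0.4]
grip_width: 0.0176
grasp_force: 79.0
```

>>> move_arm(
  series=[
    {"offset": [0, 0, -0.35], "dr": [0, 0.02, 0]},
    {"offset": [0, 0, -0.35], "dr": [0, 0.02, 0]},
    {"offset": [0, 0, -0.35], "dr": [0, 0.02, 0]},
    {"offset": [0, 0, 0], "dr": [0, 0, 0]},
    {"offset": [0, 0, 0], "dr": [0, 0, 0]},
  ],
)

```text
clock: 7.52
eef_pos: [0.5619, 0.081, 0.0581]
eef_rot: [-2.166, -2.027, -0.261]
contact_force: [1.0, -0.0, -1.7]
grip_width: 0.0173
grasp_force: 79.0
```

```bash
python3 - <<'E'
from h import *
from station import sense,camera
import cv2
s=sense();print({k:np.round(s[k],4) for k in ("eef_pos","eef_rot","contact_force","wrist_torque","grip_width","grasp_force","q")})
Rm=R.from_rotvec(s["eef_rot"]).as_matrix();print(Rm.round(3))
T=np.eye(4);T[:3,:3]=Rm;T[:3,3]=s["eef_pos"]
q=camera("wrist");T=T@np.asarray(q["hand_eye"])
hsv=cv2.cvtColor(q["frame"],cv2.COLOR_RGB2HSV);H,S,V=[hsv[...,i] for i in range(3)]
X,u,v=pts(q,(H>3)&(H<20)&(S>140)&(V>40),T)
k=(abs(X[:,0]-.563)<.03)&(X[:,1]<.2);X=X[k]
print(len(X),X.min(0).round(3),X.max(0).round(3))
k=X[:,1]>.1;print(np.polyfit(X[k,1],X[k,2],1),np.polyfit(X[k,1],X[k,0],1))
E
```

```text
{'eef_pos': array([0.5619, 0.081 , 0.0581]), 'eef_rot': array([-2.1659, -2.0269, -0.2614]), 'contact_force': array([ 0.9586, -0.0412, -1.709 ]), 'wrist_torque': array([-0.27  , -0.0153, -0.0514]), 'grip_width': np.float64(0.0173), 'grasp_force': np.float64(79.0095), 'q': array([-0.3685,  0.4189,  0.3964,  1.7963, -0.4798,  0.9934,  0.2022])}
[[ 0.064  0.998  0.016]
 [ 0.969 -0.066  0.237]
 [ 0.238  0.    -0.971]]
7315 [0.548 0.02  0.006] [0.574 0.141 0.132]
[0.06985284 0.06879745] [0.04079614 0.55824178]
```

```bash
python3 - <<'E'
from h import *
from station import sense,camera
import cv2
s=sense();T=np.eye(4);T[:3,:3]=R.from_rotvec(s["eef_rot"]).as_matrix();T[:3,3]=s["eef_pos"]
q=camera("wrist");T=T@np.asarray(q["hand_eye"])
hsv=cv2.cvtColor(q["frame"],cv2.COLOR_RGB2HSV);H,S,V=[hsv[...,i] for i in range(3)]
X,u,v=pts(q,(H>3)&(H<20)&(S>140)&(V>40),T)
k=(abs(X[:,0]-.563)<.012)&(X[:,1]<.2);X=X[k]
for y in np.arange(.06,.2,.01):
    z=X[abs(X[:,1]-y)<.005,2]
    if len(z)>10: print(y.round(3),len(z),np.percentile(z,[5,50,95]).round(4))
p=camera("side")
a=cv2.resize(p["frame"][160:265,250:340],None,fx=4,fy=4,interpolation=2)
w=cv2.resize(q["frame"],(420,315));o=np.zeros((420,780,3),np.uint8);o[:,:360]=a;o[:315,360:]=w
cv2.imwrite("pics/s3.png",o[:,:,::-1])
E
```

```text
0.06 581 [0.06   0.0614 0.0628]
0.07 638 [0.0625 0.0641 0.0664]
0.08 663 [0.065  0.0665 0.068 ]
0.09 747 [0.0675 0.069  0.0707]
0.1 470 [0.0697 0.071  0.0721]
0.12 865 [0.075  0.0765 0.078 ]
0.13 1008 [0.0773 0.0789 0.0805]
0.14 480 [0.068  0.0795 0.0811]
```

View pics/s3.png

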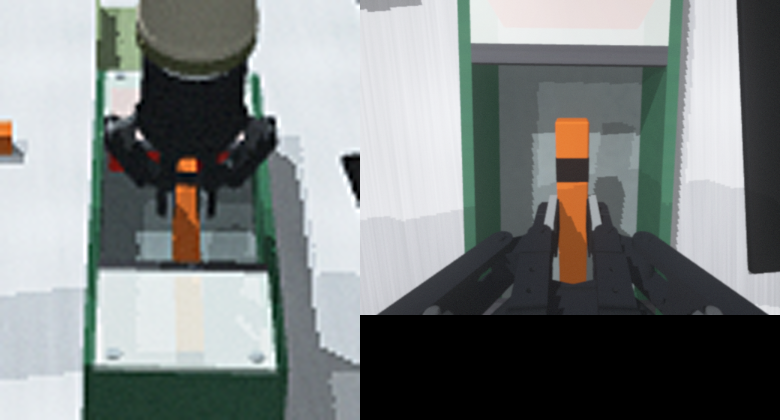

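The tip-up is measured: slope is 0.245, and the stick's top is about 0.051 at the cover edge (underside 0.058). The left end clears the left cover along the axis. Now drawing it out slantwise.

>>> move_arm(
  series=[
    {"offset": [0.5, 0, 0], "dr": [0, 0, 0]},
    {"offset": [1.0, 0, 0], "dr": [0, 0, 0]},
    {"offset": [1.0, 0, 0], "dr": [0, 0, 0]},
    {"offset": [1.0, 0, 0], "dr": [0, 0, 0]},
    {"offset": [1.0, 0, 0], "dr": [0, 0, 0]},
    {"offset": [0.5, 0, 0], "dr": [0, 0, 0]},
    {"offset": [0, 0, 0], "dr": [0, 0, 0]},
    {"offset": [0, 0, 0], "dr": [0, 0, 0]},
  ],
)

```text
clock: 8.33
eef_pos: [0.5648, 0.1306, 0.0698]
eef_rot: [-2.163, -2.029, -0.261]
contact_force: [0.2, -1.3, -0.6]
grip_width: 0.0177
grasp_force: 79.0
```

>>> move_arm(
  series=[
    {"offset": [0.5, 0, 0], "dr": [0, 0, 0]},
    {"offset": [1.0, 0, 0], "dr": [0, 0, 0]},
    {"offset": [1.0, 0, 0], "dr": [0, 0, 0]},
    {"offset": [1.0, 0, 0], "dr": [0, 0, 0]},
    {"offset": [1.0, 0, 0], "dr": [0, 0, 0]},
    {"offset": [1.0, 0, 0], "dr": [0, 0, 0]},
    {"offset": [1.0, 0, 0], "dr": [0, 0, 0]},
    {"offset": [1.0, 0, 0], "dr": [0, 0, 0]},
    {"offset": [0.5, 0, 0], "dr": [0, 0, 0]},
    {"offset": [0, 0, 0], "dr": [0, 0, 0]},
    {"offset": [0, 0, 0], "dr": [0, 0, 0]},
  ],
)

```text
clock: 9.25
eef_pos: [0.5698, 0.2079, 0.0887]
eef_rot: [-2.164, -2.029, -0.261]
contact_force: [-0.2, -0.9, -1.3]
grip_width: 0.0176
grasp_force: 79.0
```

```bash
python3 - <<'E'
from h import *
from station import sense,camera
import cv2
s=sense();print({k:np.round(s[k],4) for k in ("clock","eef_pos","eef_rot","contact_force","wrist_torque","grip_width","grasp_force")})
p=camera("side");t=camera("top")
a=cv2.resize(p["frame"][150:275,245:340],None,fx=4,fy=4,interpolation=2)
b=cv2.resize(t["frame"][165:245,185:345],None,fx=2.5,fy=2.5,interpolation=2)
o=np.zeros((500,790,3),np.uint8);o[:,:380]=a;o[:200,385:785]=b
cv2.imwrite("pics/s4.png",o[:,:,::-1])
E
```

```text
{'clock': np.float64(9.25), 'eef_pos': array([0.5698, 0.2079, 0.0887]), 'eef_rot': array([-2.164 , -2.0289, -0.2606]), 'contact_force': array([-0.234 , -0.9335, -1.3113]), 'wrist_torque': array([-0.2795,  0.1073,  0.0119]), 'grip_width': np.float64(0.0176), 'grasp_force': np.float64(79.009)}
```

View pics/s4.png

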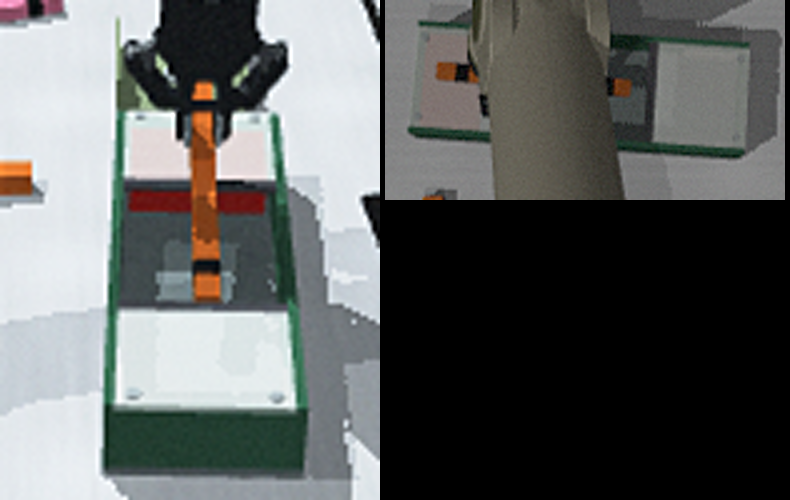

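The right end is out from under the right cover, at (622,88) in the top inset with the cover edge at about 640. Lifting straight up 10 cm.

>>> move_arm(
  series=[
    {"offset": [0.12, 0, -0.5], "dr": [0, 0, 0]},
    {"offset": [0.24, 0, -0.97], "dr": [0, 0, 0]},
    {"offset": [0.24, 0, -0.97], "dr": [0, 0, 0]},
    {"offset": [0.24, 0, -0.97], "dr": [0, 0, 0]},
    {"offset": [0.24, 0, -0.97], "dr": [0, 0, 0]},
    {"offset": [0.24, 0, -0.97], "dr": [0, 0, 0]},
    {"offset": [0.24, 0, -0.97], "dr": [0, 0, 0]},
    {"offset": [0.24, 0, -0.97], "dr": [0, 0, 0]},
    {"offset": [0.24, 0, -0.97], "dr": [0, 0, 0]},
    {"offset": [0.24, 0, -0.97], "dr": [0, 0, 0]},
    {"offset": [0.24, 0, -0.97], "dr": [0, 0, 0]},
    {"offset": [0.12, 0, -0.5], "dr": [0, 0, 0]},
  ],
)

```text
clock: 10.35
eef_pos: [0.5704, 0.208, 0.2009]
eef_rot: [-2.165, -2.029, -0.263]
contact_force: [0.2, -0.4, -0.7]
grip_width: 0.0171
grasp_force: 79.0
```

>>> move_arm(
  series=[
    {"offset": [0, 0, 0], "dr": [0, 0, 0]},
    {"offset": [0, 0, 0], "dr": [0, 0, 0]},
    {"offset": [0, 0, 0], "dr": [0, 0, 0]},
    {"offset": [0, 0, 0], "dr": [0, 0, 0]},
    {"offset": [0, 0, 0], "dr": [0, 0, 0]},
    {"offset": [0, 0, 0], "dr": [0, 0, 0]},
    {"offset": [0, 0, 0], "dr": [0, 0, 0]},
    {"offset": [0, 0, 0], "dr": [0, 0, 0]},
  ],
)

```text
clock: 11.02
eef_pos: [0.5699, 0.2079, 0.1989]
eef_rot: [-2.165, -2.028, -0.261]
contact_force: [-0.1, 0.5, -1.1]
grip_width: 0.0177
grasp_force: 79.0
```

```bash
python3 - <<'E'
from h import *
from station import sense,camera
import cv2
s=sense();print({k:np.round(s[k],4) for k in ("clock","eef_pos","contact_force","grip_width","grasp_force")})
for n in("top","side"):
    t=camera(n);hsv=cv2.cvtColor(t["frame"],cv2.COLOR_RGB2HSV);H,S,V=[hsv[...,i] for i in range(3)]
    X,u,v=pts(t,(H>3)&(H<20)&(S>150)&(V>40))
    k=(abs(X[:,0]-.57)<.03)&(X[:,1]<.36)&(X[:,1]>-.1)&(X[:,2]>.03);X=X[k]
    for y in np.arange(0,.36,.02):
        z=X[abs(X[:,1]-y)<.01,2]
        if len(z)>3: print(n,y.round(2),len(z),np.percentile(z,[5,50,95]).round(3))
E
```

```text
{'clock': np.float64(11.0167), 'eef_pos': array([0.5699, 0.2079, 0.1989]), 'contact_force': array([-0.1349,  0.4769, -1.1019]), 'grip_width': np.float64(0.0177), 'grasp_force': np.float64(79.0089)}
top 0.04 35 [0.164 0.168 0.171]
top 0.06 17 [0.167 0.169 0.172]
top 0.22 15 [0.211 0.214 0.216]
top 0.24 15 [0.216 0.219 0.221]
top 0.26 47 [0.217 0.221 0.224]
side 0.04 50 [0.153 0.165 0.17 ]
side 0.06 7 [0.168 0.169 0.176]
side 0.08 35 [0.172 0.176 0.18 ]
side 0.1 31 [0.178 0.181 0.184]
side 0.12 34 [0.183 0.186 0.19 ]
side 0.14 27 [0.188 0.191 0.194]
side 0.16 27 [0.192 0.195 0.2  ]
side 0.18 28 [0.197 0.2   0.206]
side 0.2 28 [0.203 0.206 0.213]
side 0.22 20 [0.207 0.211 0.213]
side 0.24 10 [0.213 0.218 0.222]
side 0.26 11 [0.215 0.217 0.221]
```

```bash
python3 -c "
from station import job_done;print(job_done())"
```

```text
the job is handed in; nothing more can be done
None
```

The stick is out and held still in the gripper, its lowest point about 150 mm above the bench (roughly 85 mm above the covers), and the job is handed in at about 11 s; no verdict was returned.

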